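# Offer a turn-signal lens up to a customer's lamp

### The job

The bulb drawer has been left open over the customer's lamp housing: first push it fully home. Then take the long rectangular lens, lift it over the blue divider board without touching the board, and offer it up to the lamp: finish still holding it about a centimetre above the lamp's rim, centred, level and lined up lengthwise with it. Do not let the lens touch the lamp, do not shift the lamp, and leave the other things on the stall where they are.

Things in the scene. Friction and masses are not known exactly. Their poses are not given: they have to be found in the camera images.
- lens: Long rectangular amber turn-signal lens lying flat. Flange 116 x 52 mm and 6 mm thick at the bottom; on it a solid block 104 (along its x) x 40 (along its y) mm reaching up to 34 mm above the underside. Origin: centre of the underside; x along its length, z up. About 80 to 170 g. It looks the same turned by half a turn.
- lamp: Customer's lamp housing: loose open-topped black box, bright rim, two bulb holders inside; 124 (along its x) x 60 (along its y) x 50 mm high, before the cabinet, its long side roughly along the cabinet's front. Origin: centre of the underside; x along its length, z up. About 0.6 kg. At the start the open drawer overhangs it, 29 mm above its rim.
- lamp_rim (a point): Centre of the lamp's mouth, at the level of its rim, 50 mm above the table. Axes as lamp.
- cabinet: Fixed grey two-drawer cabinet, 240 mm deep (along its x), 200 mm wide (along its y), 150 mm high. Origin: centre of the underside. Its drawer side looks along its -x axis (roughly to the robot's left); drawers are pushed home along its +x axis. Only the upper drawer moves; the lower front is a fixed part.
- drawer (a joint): Opening of the upper drawer in m: 0 = fully home against its stop, grows as it is pulled out (up to 0.16). It runs with about 3 N friction and stays where it is left.
- drawer_front (a point): Middle of the top edge of the upper drawer's flat front face, 141 mm above the table; moves with the drawer. The front panel is 188 mm wide, 12 mm thick and spans 79 to 141 mm above the table, with no handle sticking out; when home it is flush with the cabinet's front, 120 mm from the cabinet's origin. Axes as cabinet.
- divider: Fixed blue board with a wooden cap standing on edge between the lenses and the lamp: 400 mm long (along its x), 30 mm thick (along its y) at the cap, 100 mm high. Origin: centre of the underside.
- round_lens: Round amber lens, 80 mm diameter, 31 mm high. Origin: centre of the underside. Leave alone.
- square_lens: Square amber lens, 70 x 70 mm, 30 mm high. Origin: centre of the underside. Leave alone.
- headlamp: Round chrome spot lamp, 116 mm diameter, 62 mm high. Origin: centre of the underside. Leave alone.
- mug: White mug, 76 mm diameter, 90 mm high. Origin: centre of the underside. Leave alone.
- bulb_box: Small carton, 60 x 50 x 80 mm high. Origin: centre of the underside. Leave alone.
- cleaner: White bottle, 60 mm diameter, 180 mm high. Origin: centre of the underside. Leave alone.
- screwdriver: Screwdriver lying near the robot's left. Leave alone.
There are look-alikes about, which are no part of the job. What is shaped like the lens but green or red is not meant.

How it is judged:
By the outcome, as a careful person would: the job done as asked, in the order asked, and still so for the second after the job is handed in, while the arm keeps its last pose, push and grip.
It also fails if it takes over 61 s, if anything falls off the work surface, if the arm or the gripper's body presses on something with over 40 N, if the wrist force passes 120 N, or if a joint passes its speed limit or range.

### The arm

A 7-joint arm with a two-finger parallel gripper is mounted at the origin on the work surface. World frame = base frame: x ahead of the robot, y to its left, z up, the work surface at z = 0. Lengths are in m, angles in rad, forces in N, time in s.
With the tool pointing down it reaches from about 0.4 to 0.85 m from the base axis. Payload 10.4 kg.
Tool frame: the origin (TCP) lies midway between the tips of the shut fingers; the grasp point (between the pads) lies 19 mm behind it (manip.tcp_to_grasp is the distance from the TCP to the grasp point, in m); z points along the fingers, y is the line along which they close (so a half turn about z gives the same grasp; the last joint's range is limited). The gripper opens to 85 mm and grips with 20 to 120 N. Pads are 22 mm wide; open, the fingers measure 114 mm over their backs; the gripper's body (76 mm by 85 mm) begins 54 mm behind the grasp point. The pads swing forward as they close: fully open they stand 13 mm farther back than shut.
Start: joints at [-1.259, 0.332, -0.065, 1.46, 0.022, 1.35, -0.088], TCP at [0.205, 0.59, 0.231] pointing down, gripper open.
Joint ranges: [-2.6, 2.6], [-0.5, 2.12], [-1.47, 1.34], [0.16, 2.42], [-1.27, 4.41], [0.06, 2.06], [-2.6, 2.6]. Speed limits (rad/s): [2.22, 2.22, 2.79, 2.79, 3.14, 3.14, 3.14].

### API

Orientations are given as a unit quaternion [x, y, z, w].
In Python, from workcell import manip gives the robot as it stands.
- The arm moves only by the shell command python3 -m jog 'ROWS' [FORCE]. ROWS is a JSON object of lists of equal length, an entry for each row: "offset": the shift along the world's x, y, z in m, a list of three; "yaw": the turn about the world's z in degrees; "jaw": the closure, from 0 (fully open) to 1 (shut). A call has 1 to 20 rows; each row shifts and turns the commanded pose from where the row before left it; what a row does not reach is not made up. A row lasts 1/12 s, in which the tool goes at most 41.7 mm and 7.16 degrees, less where a joint would pass 70% of its speed; a pose out of reach is approached as far as the arm can. A call is refused whole if a number of a shift passes 0.0417 or a number of a turn 7.16, either way. A call with a gripper value outside its range is refused whole. The fingers move at their own pace and stop on an object; FORCE is the grip in N (left out, the last holds). Time passes only in rows, so rows that do not move let the fingers close. It gives the time, the measured TCP pose, the force, the opening and the grip force at its end, in the units of the state.
- manip.get_obs(): the state, without advancing time (a new reading comes with each control period).
- manip.camera(name): name is "scene" or "top" or "wrist"; returns a dict with "frame" (480x640x3 uint8, red, green, blue), "camera_matrix" (3x3 intrinsics, pixels), "eye" and "attitude" of the camera in the world; the wrist camera has in their place "hand_eye" (4x4, takes a point from camera to tool coordinates, whose origin is the TCP and whose axes are the flange's). Camera axes: x right, y up, looking along -z (the intrinsics and any distortion apply to the point x, -y, -z); pixel columns grow to the right and rows downward; lengths in m; the calibration is good to about 2 mm. A picture is of the moment at which its call begins: read the wrist's pose just before it. There is no depth.
- manip.hand_in(): hands the job in; it is judged then, once.
Trained networks look in a picture, given as the dict that the camera call returned (one of the last four; its "shot" number tells which), for a name from the list of things; names that differ only in an ending like _2 or _b are one class to them, and where a whole thing is asked for, a point or a joint stands for the part that bears it (a point fixed in the world has none). Each returns a list of dicts, best first, with "score" (0 to 1); they miss things now and then, are a little off and sometimes report something else, mostly with a low value. They report only what shows in the picture. A call takes as long as a camera call. They do not tell look-alikes from the thing itself.
- manip.masks_of(picture, name): "region" (480x640 bool, what is visible of it).
- manip.tip_of(picture, name): "at" ([x, y, z] in m, in world coordinates, good to about 4 mm: a listed point, or the origin of a listed thing).
The state is a dict: "clock": time; "joint_pos": joint angles; "joint_velocities": joint speeds; "tau": joint torques, N m; "position": TCP position; "ee_rot": TCP orientation; "ft_force": force on the tool from outside, world axes, zero at the start; "torque": the same for the moment, N m; "grip_width": opening from 0.0 (shut) to 1.0 (fully open); "grasp_force": force on a finger pad.
Only numpy, scipy, OpenCV 4.12 (cv2) and the standard library are available. Lean on these libraries where they do the work, as an engineer would, in place of code of your own. Each camera call takes 0.05 s, during which the arm holds its last target. There are 200 camera calls.

## Working session

There is one attempt and no reset: what is moved stays moved. The work goes in short steps, Python scripts to look and compute and a shell command to move; the robot and the scene stay as the last step left them, time stands still between calls to the robot, and variables do not carry over. Pictures are saved under pics/ and viewed, at most 13 in all, crops included, and the job is handed in when it is done.

```bash
mkdir -p pics; cat > h.py <<'E'
import numpy as np, cv2
from workcell import manip
def save(p,n): cv2.imwrite('pics/'+n, cv2.cvtColor(p['frame'],cv2.COLOR_RGB2BGR))
E
python3 - <<'E'
from h import *
o=manip.get_obs(); print({k:np.round(v,3) for k,v in o.items()})
for c in ['scene','top']:
    p=manip.camera(c); save(p,c+'0.png'); print(c,p['eye'],p['attitude'],p['camera_matrix'],[k for k in p])
    for n in ['lens','lamp_rim','lamp','cabinet','drawer_front','divider','round_lens','square_lens','headlamp','mug','bulb_box','cleaner']:
        print(n,[(np.round(d['at'],3).tolist(),round(d['score'],2)) for d in manip.tip_of(p,n)])
E
```

```text
{'clock': np.float64(0.0), 'joint_pos': array([-1.259,  0.333, -0.065,  1.461,  0.022,  1.35 , -0.089]), 'joint_velocities': array([-0.001, -0.001,  0.002, -0.001, -0.   ,  0.001, -0.   ]), 'tau': array([-1.0000e-03, -6.2544e+01,  4.9000e-02, -3.9160e+01,  1.6000e-02,
        1.0000e-02,  0.0000e+00]), 'position': array([0.205, 0.59 , 0.231]), 'ee_rot': array([ 0.167,  0.986, -0.001, -0.   ]), 'ft_force': array([-0.427,  0.072, -1.128]), 'torque': array([-0.034,  0.021, -0.034]), 'grasp_force': np.float64(0.0), 'grip_width': np.float64(1.003)}
scene [ 0.8742925  -0.44349656  0.84285562] [0.30299095 0.10326262 0.28563739 0.90329652] [[439.93287851   0.         314.16845978]
 [  0.         439.93287851 234.76753235]
 [  0.           0.           1.        ]] ['frame', 'camera_matrix', 'eye', 'attitude', 'shot']
lens [([0.394, -0.076, 0.001], 0.94), ([0.426, 0.208, 0.004], 0.9), ([0.396, 0.375, 0.003], 0.63)]
lamp_rim [([0.274, 0.35, 0.002], 0.41)]
lamp [([0.594, -0.178, -0.001], 0.62)]
cabinet [([0.534, -0.379, 0.002], 0.9), ([0.628, 0.245, 0.001], 0.61)]
drawer_front [([0.572, -0.149,
[... 588 characters left out ...]
 241.11515172]
 [  0.           0.           1.        ]] ['frame', 'camera_matrix', 'eye', 'attitude', 'shot']
lens [([0.396, -0.076, -0.003], 0.98), ([0.388, 0.374, -0.002], 0.89), ([0.426, 0.208, 0.003], 0.77)]
lamp_rim [([0.593, -0.171, 0.05], 0.63)]
lamp [([0.595, -0.177, -0.0], 0.81)]
cabinet [([0.533, -0.379, -0.003], 0.74)]
drawer_front [([0.572, -0.148, 0.141], 0.74)]
divider [([0.535, 0.051, 0.0], 0.74), ([0.747, -0.057, 0.001], 0.69)]
round_lens [([0.626, 0.247, 0.003], 0.59)]
square_lens [([0.533, 0.391, 0.002], 0.64)]
headlamp []
mug [([0.747, -0.057, 0.002], 0.82), ([0.533, -0.381, -0.003], 0.75), ([0.532, 0.049, 0.0], 0.36)]
bulb_box [([0.756, 0.186, -0.001], 0.68)]
cleaner []
```

View pics/scene0.png

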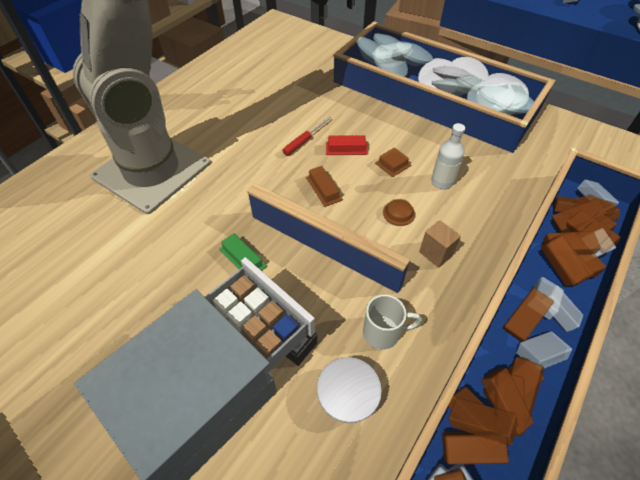

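View pics/top0.png

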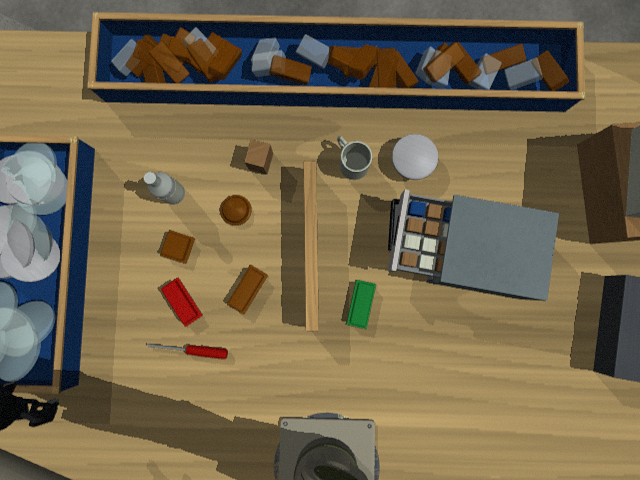

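The amber lens is at top pixel (246,289), i.e. (0.426, 0.208). The green look-alike is at (361,304) and the red one at (180,302). The drawer front, at (400,232), overhangs the lamp, which shows dark around (393,225). The divider is at (310,245), the mug at (355,158) and the headlamp at (415,157). I'll move to in front of the drawer with the jaw shut.

```bash
python3 -m jog '{"offset":[[0.0185,-0.034,0],[0.0185,-0.034,0],[0.0185,-0.034,0],[0.0185,-0.034,0],[0.0185,-0.034,0],[0.0185,-0.034,0],[0.0185,-0.034,0],[0.0185,-0.034,0],[0.0185,-0.034,0],[0.0185,-0.034,0],[0.0185,-0.034,0],[0.0185,-0.034,0],[0.0185,-0.034,0],[0.0185,-0.034,0],[0.0185,-0.034,0],[0.0185,-0.034,0],[0.0185,-0.034,0],[0.0185,-0.034,0],[0.0185,-0.034,0],[0.0185,-0.034,0]],"yaw":[0.5,0.5,0.5,0.5,0.5,0.5,0.5,0.5,0.5,0.5,0.5,0.5,0.5,0.5,0.5,0.5,0.5,0.5,0.5,0.5],"jaw":[1,1,1,1,1,1,1,1,1,1,1,1,1,1,1,1,1,1,1,1]}' 40
```

```text
clock: 2.97
position: [0.5761, -0.0913, 0.2316]
ee_rot: [0.08, 0.997, 0.0, 0.0]
ft_force: [1.2, 0.6, 0.6]
grip_width: -0.001
grasp_force: 0.0
```

```bash
cat >> h.py <<'E'
from scipy.spatial.transform import Rotation as Ro
def cam_pose(p,o=None):
    if 'eye' in p: return Ro.from_quat(p['attitude']).as_matrix(),np.array(p['eye'])
    H=np.array(p['hand_eye']); R=Ro.from_quat(o['ee_rot']).as_matrix()
    return R@H[:3,:3], R@H[:3,3]+o['position']
def pix2w(p,uv,z,o=None):
    R,e=cam_pose(p,o); K=p['camera_matrix']; uv=np.atleast_2d(uv).astype(float)
    d=np.c_[(uv[:,0]-K[0,2])/K[0,0],-(uv[:,1]-K[1,2])/K[1,1],-np.ones(len(uv))]@R.T
    return e+d*((z-e[2])/d[:,2])[:,None]
def rect(p,m,z,o=None):
    v,u=np.nonzero(m); w=pix2w(p,np.c_[u,v],z,o)[:,:2]
    (c,s,a)=cv2.minAreaRect((w*1000).astype(np.float32))
    if s[0]<s[1]: s=s[::-1]; a+=90
    return np.round(c,1),np.round(s,1),(a+90)%180-90
def tyaw(o):
    y=Ro.from_quat(o['ee_rot']).as_matrix()[:,1]; return np.degrees(np.arctan2(y[1],y[0]))
E
python3 - <<'E'
from h import *
o=manip.get_obs(); print(o['clock'],np.round(o['position'],4),tyaw(o),o['grip_width'])
for c in ['top','scene']:
    p=manip.camera(c); save(p,c+'1.png')
    for n,z in [('lens',.02),('cabinet',.15),('divider',.1),('lamp',.05)]:
        for d in manip.masks_of(p,n): print(c,n,round(d['score'],2),rect(p,d['region'],z),d['region'].sum())
    print([(np.round(d['at'],3),d['score']) for d in manip.tip_of(p,'drawer_front')])
E
```

```text
2.9667 [ 0.5761 -0.0913  0.2316] 80.87676827010176 -0.0012939111052454309
top lens 0.72 (array([425.7, 206.7]), array([112.9,  51.4]), -29.64423370361328) 917
top lens 0.68 (array([391.2, 369.2]), array([115.7,  54.9]), 35.223880767822266) 991
top cabinet 0.68 (array([ 534.1, -355.7]), array([277.8, 207.5]), 81.17518615722656) 10989
top divider 0.93 (array([534.8,  49. ]), array([395.5,  31.6]), 1.8626431226730347) 2110
top divider 0.51 (array([ 780.4, -197.6]), array([104.3,  50.8]), 80.25273132324219) 740
top lamp 0.45 (array([620.6, 237.9]), array([76. , 74.7]), 46.70258712768555) 763
[]
scene lens 0.82 (array([433.6, 213.7]), array([138.7,  47.9]), -42.73617935180664) 425
scene lens 0.79 (array([399.1, -79.7]), array([128.7,  54.7]), -11.613502502441406) 824
scene lens 0.63 (array([393.1, 372.3]), array([115.5,  87.2]), 34.429447174072266) 839
scene cabinet 0.94 (array([ 564.8, -323.7]), array([348.5, 244.3]), 80.87603759765625) 28480
scene divider 0.89 (array([541.7,  24.3]), array([415.5,  85.1]), 2.1760921478271484) 4481
scene lamp 0.9 (array([ 657.4, -186.2]), array([66.9, 27.5]), 82.422607421875) 422
scene lamp 0.47 (array([456.6, 192.2]), array([137.2,  46.9]), -50.12063980102539) 452
[(array([ 0.571, -0.149,  0.136]), 0.79), (array([ 0.532, -0.38 ,  0.   ]), 0.33)]
```

```bash
python3 -m jog '{"offset":[[0,0,-0.031],[0,0,-0.031],[0,0,-0.031],[0,0,-0.031],[-0.0016,-0.010,0],[-0.0016,-0.010,0],[-0.0016,-0.010,0],[-0.0016,-0.010,0],[-0.0016,-0.010,0],[-0.0016,-0.010,0],[-0.0016,-0.010,0],[-0.0016,-0.010,0],[-0.0016,-0.010,0],[-0.0016,-0.010,0],[-0.0016,-0.010,0],[-0.0016,-0.010,0],[-0.0016,-0.010,0],[0,0,0]],"yaw":[0,0,0,0,0,0,0,0,0,0,0,0,0,0,0,0,0,0],"jaw":[1,1,1,1,1,1,1,1,1,1,1,1,1,1,1,1,1,1]}'
```

```text
clock: 5.07
position: [0.5533, -0.2229, 0.1072]
ee_rot: [0.082, 0.997, -0.001, -0.0]
ft_force: [0.8, -0.7, 0.3]
grip_width: 0.0
grasp_force: 0.0
```

```bash
python3 -m jog '{"offset":[[-0.0006,-0.004,0],[-0.0006,-0.004,0],[-0.0006,-0.004,0],[-0.0006,-0.004,0],[0,0,0]],"yaw":[0,0,0,0,0],"jaw":[1,1,1,1,1]}'; python3 - <<'E'
from h import *
p=manip.camera('top'); save(p,'top2.png'); print([(np.round(d['at'],3),d['score']) for d in manip.tip_of(p,'drawer_front')])
f=cv2.imread('pics/top2.png')[150:330,330:570]; cv2.imwrite('pics/c2.png',cv2.resize(f,None,fx=3,fy=3))
E
```

```text
clock: 5.48
position: [0.5522, -0.2337, 0.1072]
ee_rot: [0.079, 0.997, 0.002, -0.001]
ft_force: [-2.6, 8.9, 4.2]
grip_width: 0.002
grasp_force: 4.5
[]
```

View pics/c2.png

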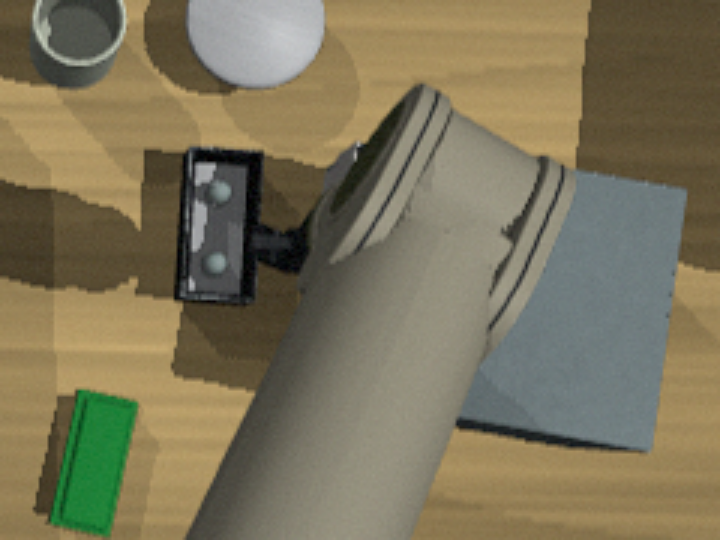

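The lamp is now uncovered, at crop (220,225). The force has risen to 9 N, so the drawer is probably at its stop. I'll push a little more to confirm.

```bash
python3 -m jog '{"offset":[[-0.0006,-0.004,0],[-0.0006,-0.004,0],[0,0,0]],"yaw":[0,0,0],"jaw":[1,1,1]}'
```

```text
clock: 5.83
position: [0.5525, -0.2346, 0.1074]
ee_rot: [0.076, 0.997, 0.006, -0.001]
ft_force: [-5.9, 34.0, 16.8]
grip_width: -0.004
grasp_force: 15.3
```

```bash
python3 -m jog '{"offset":[[0.003,0.02,0],[0.003,0.02,0],[0.002,0.01,0],[0,0,0.04],[0,0,0.04],[0,0,0.04],[-0.011,0.0335,0],[-0.011,0.0335,0],[-0.011,0.0335,0],[-0.011,0.0335,0],[-0.011,0.0335,0],[-0.011,0.0335,0],[-0.011,0.0335,0],[-0.011,0.0335,0],[-0.011,0.0335,0],[-0.011,0.0335,0],[-0.011,0.0335,0],[-0.011,0.0335,0],[0,0,0],[0,0,0]],"yaw":[0,0,0,0,0,0,-1.75,-1.75,-1.75,-1.75,-1.75,-1.75,-1.75,-1.75,-1.75,-1.75,-1.75,-1.75,0,0],"jaw":[1,1,1,1,1,1,1,0,0,0,0,0,0,0,0,0,0,0,0,0]}'; python3 - <<'E'
from h import *
o=manip.get_obs(); print(np.round(o['position'],4),tyaw(o))
p=manip.camera('wrist'); save(p,'w3.png')
for d in manip.tip_of(p,'lens'): print(np.round(d['at'],4),d['score'])
hsv=cv2.cvtColor(p['frame'],cv2.COLOR_RGB2HSV)
for d in manip.masks_of(p,'lens'): print(d['score'],rect(p,d['region'],.006,o),d['region'].sum(),np.median(hsv[d['region']],0))
t=manip.camera('top'); save(t,'top3.png')
for n,z in [('lamp',.05),('cabinet',.15)]:
    for d in manip.masks_of(t,n): print(n,round(d['score'],2),rect(t,d['region'],z),d['region'].sum())
    for d in manip.tip_of(t,n): print(n,np.round(d['at'],4),d['score'])
for n in ['drawer_front','lamp_rim']: print([(np.round(d['at'],4),d['score']) for d in manip.tip_of(t,n)])
E
```

```text
clock: 7.5
position: [0.4266, 0.2094, 0.2272]
ee_rot: [0.259, 0.966, -0.0, 0.0]
ft_force: [0.5, -1.2, 0.7]
grip_width: 1.002
grasp_force: 0.0
[0.4266 0.2094 0.2272] 60.011647043181505
[ 0.4271  0.2115 -0.0011] 0.98
[0.3898 0.3749 0.0016] 0.66
[ 0.3972 -0.0799  0.0024] 0.64
0.63 (array([396.8, -86.5]), array([121.3,  75.7]), -11.619125366210938) 7515 [ 62. 144. 170.]
0.57 (array([426.6, 207.7]), array([119. ,  52.9]), -29.775543212890625) 7722 [ 13. 189. 161.]
0.57 (array([392. , 373.1]), array([121.2,  53.8]), 35.16811752319336) 10763 [  1. 209. 219.]
lamp 0.97 (array([ 593.2, -174.1]), array([129.,  68.]), -2.59686279296875) 1391
lamp [7.545e-01 1.853e-01 2.000e-04] 0.61
lamp [ 0.5971 -0.1776 -0.    ] 0.6
cabinet [ 5.333e-01 -3.793e-01 -4.000e-04] 0.72
cabinet [0.5293 0.3875 0.0015] 0.59
[(array([ 0.5539, -0.247 ,  0.1397]), 0.76)]
[(array([ 0.5899, -0.1734,  0.0498]), 0.73), (array([ 0.7672, -0.2039, -0.0025]), 0.32)]
```

View pics/w3.png

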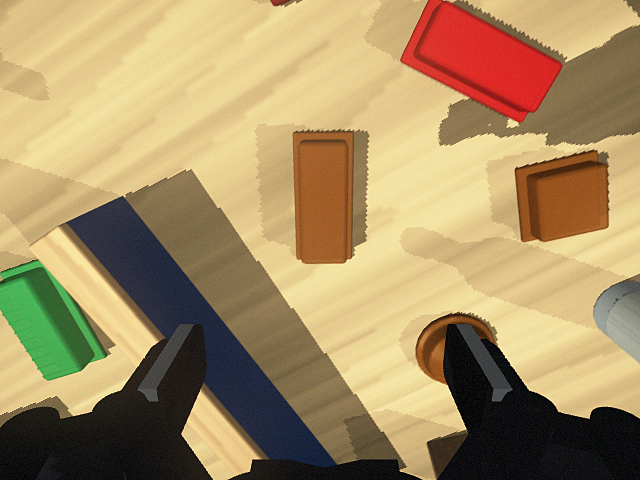

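View pics/top3.png

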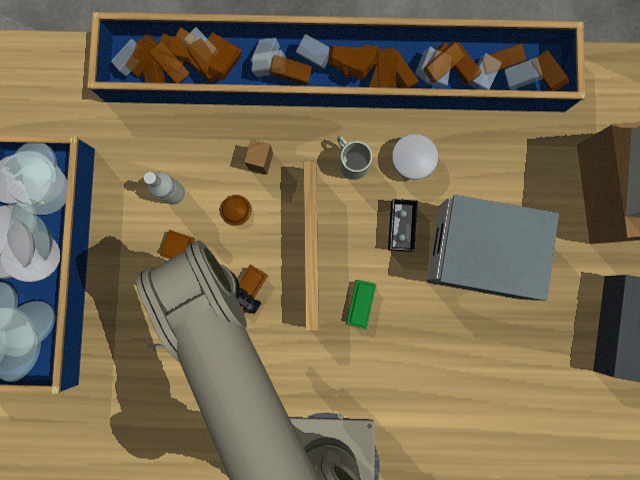

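The lens is well centred in the wrist view at (323,197). The drawer front is reported at y=-0.247, while I expect about -0.260 when home, so I'll check that in close-up. From the top, the lamp at (403,225) is clear.

```bash
python3 - <<'E'
from h import *
s=manip.camera('scene'); save(s,'scene4.png')
for n in ['drawer_front','lamp_rim','lamp','cabinet']: print(n,[(np.round(d['at'],4),d['score']) for d in manip.tip_of(s,n)])
a=cv2.resize(cv2.imread('pics/scene4.png')[230:420,180:400],None,fx=2.7,fy=2.7,interpolation=cv2.INTER_CUBIC)[:500,:400]
b=cv2.resize(cv2.imread('pics/top3.png')[185:310,380:460],None,fx=4,fy=4,interpolation=cv2.INTER_CUBIC)[:500]
a=cv2.resize(cv2.imread('pics/scene4.png')[250:390,190:320],(464,500),interpolation=cv2.INTER_CUBIC)
cv2.imwrite('pics/c4.png',np.hstack([a,b]))
E
```

```text
drawer_front [(array([ 0.5566, -0.2477,  0.141 ]), 0.86)]
lamp_rim [(array([ 0.5956, -0.176 ,  0.0498]), 0.67)]
lamp []
cabinet [(array([ 5.322e-01, -3.785e-01,  1.000e-04]), 0.85)]
```

View pics/c4.png

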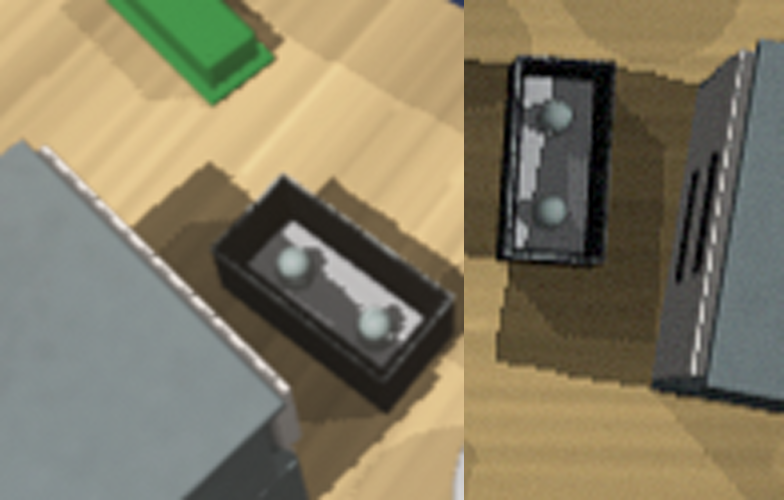

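The view shows the panel's white lip standing about 12 mm proud. The wide side of the shut fingers must have caught the roof edge. I'll turn the tool 90° so its narrow side faces the drawer, go a bit higher and push again.

```bash
python3 -m jog '{"offset":[[0.0113,-0.0333,0],[0.0113,-0.0333,0],[0.0113,-0.0333,0],[0.0113,-0.0333,0],[0.0113,-0.0333,0],[0.0113,-0.0333,0],[0.0113,-0.0333,0],[0.0113,-0.0333,0],[0.0113,-0.0333,0],[0.0113,-0.0333,0],[0.0113,-0.0333,0],[0.0113,-0.0333,0],[0,0,-0.035],[0,0,-0.035],[0,0,-0.035],[0,0,0]],"yaw":[-5.75,-5.75,-5.75,-5.75,-5.75,-5.75,-5.75,-5.75,-5.75,-5.75,-5.75,-5.75,0,0,0,0],"jaw":[1,1,1,1,1,1,1,1,1,1,1,1,1,1,1,1]}'
```

```text
clock: 9.58
position: [0.559, -0.1899, 0.1159]
ee_rot: [0.761, 0.648, -0.003, -0.004]
ft_force: [-1.7, 0.2, -0.7]
grip_width: -0.001
grasp_force: 0.0
```

```bash
python3 -m jog '{"offset":[[-0.0018,-0.011,0],[-0.0018,-0.011,0],[-0.0018,-0.011,0],[-0.0018,-0.011,0],[-0.0006,-0.004,0],[-0.0006,-0.004,0],[-0.0006,-0.004,0],[-0.0006,-0.004,0],[0,0,0]],"yaw":[0,0,0,0,0,0,0,0,0],"jaw":[1,1,1,1,1,1,1,1,1]}'
```

```text
clock: 10.33
position: [0.5544, -0.2462, 0.1229]
ee_rot: [0.76, 0.65, 0.003, -0.003]
ft_force: [-2.0, 18.6, 9.7]
grip_width: 0.0
grasp_force: 8.9
```

```bash
python3 -m jog '{"offset":[[0,-0.004,0],[0,0,0],[0.002,0.012,0],[0.004,0.025,0],[0,0,0.035],[0,0,0.035],[0,0,0.035],[-0.011,0.033,0],[-0.011,0.033,0],[-0.011,0.033,0],[-0.011,0.033,0],[-0.011,0.033,0],[-0.011,0.033,0]],"yaw":[0,0,0,0,0,0,0,5.7,5.7,5.7,5.7,5.7,5.7],"jaw":[1,1,1,1,1,1,1,1,0,0,0,0,0]}'; python3 - <<'E'
from h import *
s=manip.camera('scene'); save(s,'scene5.png')
t=manip.camera('top'); save(t,'top5.png')
for p in (s,t):
  for n in ['drawer_front','lamp_rim','cabinet']: print(n,[(np.round(d['at'],4),d['score']) for d in manip.tip_of(p,n)])
b=cv2.resize(cv2.imread('pics/top5.png')[185:310,380:460],None,fx=4,fy=4,interpolation=cv2.INTER_CUBIC)[:500]
a=cv2.resize(cv2.imread('pics/scene5.png')[250:390,190:320],(464,500),interpolation=cv2.INTER_CUBIC)
cv2.imwrite('pics/c5.png',np.hstack([a,b]))
E
```

```text
clock: 11.42
position: [0.4922, -0.0191, 0.2276]
ee_rot: [0.535, 0.845, 0.0, 0.0]
ft_force: [-0.0, -0.4, -0.1]
grip_width: 0.708
grasp_force: 0.0
drawer_front []
lamp_rim [(array([ 0.5975, -0.1741,  0.0492]), 0.96)]
cabinet [(array([ 0.5341, -0.3784,  0.0026]), 0.98), (array([ 0.272 ,  0.3501, -0.0004]), 0.24)]
drawer_front [(array([ 0.5515, -0.2559,  0.1391]), 0.69)]
lamp_rim [(array([ 0.5902, -0.1737,  0.0484]), 0.91), (array([0.6657, 0.4094, 0.0028]), 0.35)]
cabinet [(array([ 0.5345, -0.3763, -0.0034]), 0.64)]
```

View pics/c5.png

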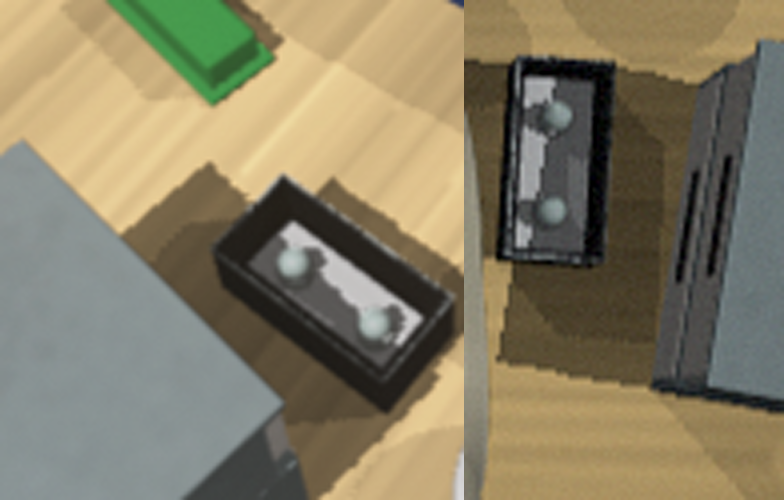

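The drawer now sits flush, with no lip visible. I'll go back over the lens and work out the lamp pose.

```bash
python3 -m jog '{"offset":[[-0.0094,0.0325,0],[-0.0094,0.0325,0],[-0.0094,0.0325,0],[-0.0094,0.0325,0],[-0.0094,0.0325,0],[-0.0094,0.0325,0],[-0.0094,0.0325,0],[0,0,-0.03],[0,0,-0.03],[0,0,-0.03],[0,0,0],[0,0,0]],"yaw":[5,5,5,5,5,5,5,0,0,0,0,0],"jaw":[0,0,0,0,0,0,0,0,0,0,0,0]}'; python3 - <<'E'
from h import *
o=manip.get_obs(); print(np.round(o['position'],4),tyaw(o))
p=manip.camera('wrist'); save(p,'w6.png')
for d in manip.tip_of(p,'lens'): print(np.round(d['at'],4),d['score'])
hsv=cv2.cvtColor(p['frame'],cv2.COLOR_RGB2HSV)
for d in manip.masks_of(p,'lens'): print(d['score'],rect(p,d['region'],.006,o),d['region'].sum(),np.median(hsv[d['region']],0))
t=manip.camera('top');s=manip.camera('scene')
c=np.array([[515,58],[613,63],[600,265],[498,258]],float); tc=c/4+[380-116,185]
c=np.array([[283,178],[453,297],[385,370],[215,245]],float); sc=c*.2802+[190,250]
for q,pp in ((t,tc),(s,sc)):
    w=pix2w(q,pp,.05)[:,:2]; print(np.round(w,4).tolist(),w.mean(0),cv2.minAreaRect((w*1000).astype(np.float32)))
    for d in manip.masks_of(q,'lamp'):
        m=d['region'];print(d['score'],m.sum()); 
    for i in range(4): e=w[(i+1)%4]-w[i]; print(np.linalg.norm(e).round(3),np.degrees(np.arctan2(e[1],e[0])).round(1))
E
```

```text
clock: 12.82
position: [0.427, 0.206, 0.1368]
ee_rot: [0.26, 0.966, -0.001, -0.001]
ft_force: [0.4, 0.2, 1.8]
grip_width: 0.997
grasp_force: 0.0
[0.427  0.206  0.1368] 59.91409897783011
[ 0.4262  0.2113 -0.0035] 0.86
[ 0.3903  0.3739 -0.0021] 0.62
0.91 (array([428.4, 206.9]), array([122.7,  51.7]), -29.612220764160156) 13015 [ 13. 193. 152.]
0.86 (array([393.5, 375.9]), array([126.3,  57.4]), 35.47328567504883) 17717 [  1. 214. 205.]
0.53 (array([432.7, -90.9]), array([27.4, 12.5]), -44.06223678588867) 275 [ 61. 148.  84.]
[[0.6558, -0.1486], [0.6541, -0.2089], [0.5292, -0.2017], [0.532, -0.1396]] [ 0.59274102 -0.17471552] ((593.0112915039062, -174.25067138671875), (62.19927215576172, 125.90032196044922), 86.6996841430664)
0.66 1383
0.5 123
0.06 -91.6
0.125 176.7
0.062 87.4
0.124 -4.2
[[0.5371, -0.1449], [0.6588, -0.1489], [0.6532, -0.2033], [0.5326, -0.1994]] [ 0.59540122 -0.17412491] ((595.65625, -174.1640625), (54.615943908691406, 124.47091674804688), 88.10841369628906)
0.97 2518
0.25 616
0.122 -1.9
0.055 -95.9
0.121 178.2
0.055 85.2
```

```bash
python3 -m jog '{"offset":[[0,0.0015,-0.03],[0,0,-0.03],[0,0,-0.03],[0,0,-0.03],[0,0,-0.008],[0,0,0],[0,0,0],[0,0,0],[0,0,0],[0,0,0],[0,0,0],[0,0,0],[0,0,0],[0,0,0]],"yaw":[0.4,0,0,0,0,0,0,0,0,0,0,0,0,0],"jaw":[0,0,0,0,0,0,1,1,1,1,1,1,1,1]}' 40
```

```text
clock: 14.33
position: [0.4281, 0.2094, 0.0108]
ee_rot: [0.255, 0.967, 0.001, 0.001]
ft_force: [-1.6, -0.9, 8.0]
grip_width: 0.456
grasp_force: 40.3
```

```bash
python3 -m jog '{"offset":[[0,0,0.01],[0,0,0.02],[0,0,0.03],[0,0,0.03],[0,0,0.03],[0,0,0.03],[0,0,0.03],[0,0,0],[0,0,0]],"yaw":[0,0,0,0,0,0,0,0,0],"jaw":[1,1,1,1,1,1,1,1,1]}'; python3 - <<'E'
from h import *
o=manip.get_obs(); print(np.round(o['position'],4),tyaw(o),o['torque'])
p=manip.camera('wrist'); save(p,'w7.png')
E
```

```text
clock: 15.08
position: [0.4279, 0.2091, 0.1916]
ee_rot: [0.255, 0.967, 0.002, 0.001]
ft_force: [-0.5, -0.2, -3.2]
grip_width: 0.458
grasp_force: 41.2
[0.4279 0.2091 0.1916] 60.40763149643317 [0.0285656  0.0596498  0.01618283]
```

View pics/w7.png

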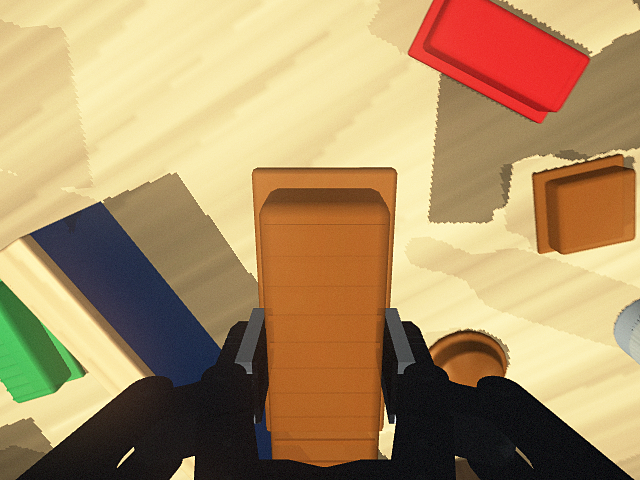

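The lens is held level; its far flange edge shows at row 168. I'll carry it over the board and measure its offset in the hand.

```bash
python3 -m jog '{"offset":[[0.0138,-0.0319,0],[0.0138,-0.0319,0],[0.0138,-0.0319,0],[0.0138,-0.0319,0],[0.0138,-0.0319,0],[0.0138,-0.0319,0],[0.0138,-0.0319,0],[0.0138,-0.0319,0],[0.0138,-0.0319,0],[0.0138,-0.0319,0],[0.0138,-0.0319,0],[0.0138,-0.0319,0],[0,0,0],[0,0,0]],"yaw":[2.2,2.2,2.2,2.2,2.2,2.2,2.2,2.2,2.2,2.2,2.2,2.2,0,0],"jaw":[1,1,1,1,1,1,1,1,1,1,1,1,1,1]}'; python3 - <<'E'
from h import *
o=manip.get_obs(); print(np.round(o['position'],4),tyaw(o),o['grip_width'])
p=manip.camera('wrist'); save(p,'w8.png')
R=Ro.from_quat(o['ee_rot']).as_matrix()
w=pix2w(p,[[252,168],[397,168],[325,168],[262,200],[388,200]],o['position'][2]-.0048,o)
print(np.round((w-o['position'])@R,4)[:3])
f=cv2.imread('pics/w8.png')
E
```

```text
clock: 16.3
position: [0.5916, -0.1766, 0.1874]
ee_rot: [0.03, 1.0, -0.001, -0.002]
ft_force: [-1.1, -0.0, -2.0]
grip_width: 0.459
grasp_force: 41.2
[ 0.5916 -0.1766  0.1874] 86.5803223908366 0.45864701101562805
[[ 0.0601 -0.026   0.005 ]
 [ 0.0602  0.0247  0.005 ]
 [ 0.0601 -0.0005  0.005 ]]
```

View pics/w8.png

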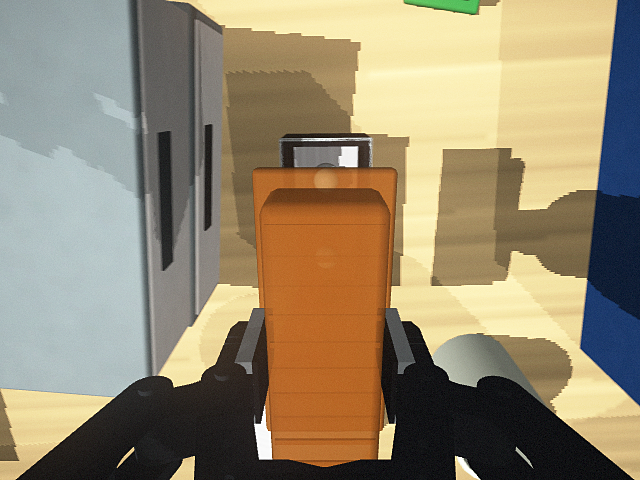

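The lamp's far rim edge is at row 134, columns 281–371, well aligned with the flange (252–397, row 168). I'll descend part-way and measure the lamp relative to the tool.

```bash
python3 - <<'E'
from h import *
o=manip.get_obs()
p=manip.camera('wrist')
w=pix2w(p,[[281,134],[371,134],[326,134]],.05,o); print(np.round(w,4))
E
python3 -m jog '{"offset":[[0,0.001,-0.02],[0,0.001,-0.02],[0,0,-0.02],[0,0,-0.02],[0,0,0],[0,0,0],[0,0,0]],"yaw":[0,0,0,0,0,0,0],"jaw":[1,1,1,1,1,1,1]}'; python3 - <<'E'
from h import *
o=manip.get_obs(); print(np.round(o['position'],4),tyaw(o))
p=manip.camera('wrist'); save(p,'w9.png')
t=manip.camera('top'); save(t,'top9.png'); s=manip.camera('scene'); save(s,'s9.png')
for q in(t,s):print([(np.round(d['at'],4),d['score']) for n in('lens','lamp_rim') for d in manip.tip_of(q,n)])
A=cv2.resize(cv2.imread('pics/w9.png')[60:260,200:440],None,fx=2,fy=2,interpolation=cv2.INTER_CUBIC)
B=cv2.resize(cv2.imread('pics/s9.png')[240:373,190:350],(480,400),interpolation=cv2.INTER_CUBIC)
cv2.imwrite('pics/c9.png',cv2.resize(np.hstack([A,B]),(800,333)))
E
```

```text
[[ 0.5278 -0.1999  0.05  ]
 [ 0.5312 -0.1416  0.05  ]
 [ 0.5295 -0.1708  0.05  ]]
clock: 16.98
position: [0.5933, -0.1714, 0.1105]
ee_rot: [0.027, 1.0, 0.0, 0.001]
ft_force: [0.1, 0.6, -1.4]
grip_width: 0.457
grasp_force: 41.1
[ 0.5933 -0.1714  0.1105] 86.87111822168018
[(array([ 0.396 , -0.0786, -0.0019]), 0.98), (array([ 0.387 ,  0.3748, -0.0021]), 0.68), (array([ 0.5895, -0.1771,  0.0519]), 0.59)]
[(array([ 0.397 , -0.0749,  0.004 ]), 0.94), (array([ 0.5926, -0.1707,  0.1   ]), 0.84), (array([ 0.596 , -0.1753,  0.0513]), 0.8)]
```

View pics/c9.png

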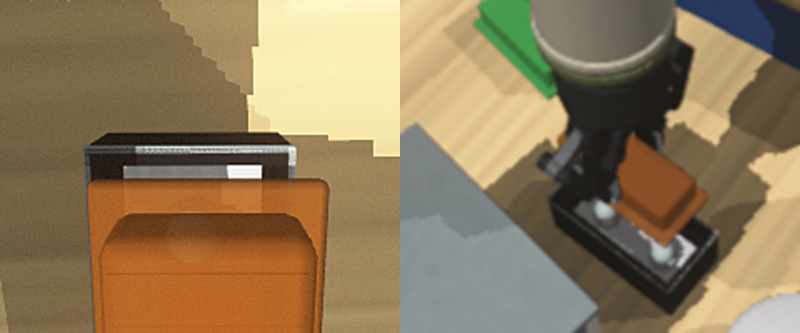

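```bash
python3 - <<'E'
from h import *
o=manip.get_obs(); p=manip.camera('wrist')
f=cv2.cvtColor(p['frame'],cv2.COLOR_RGB2GRAY).astype(int)
for u in (265,280,300,320,340,360,370): print(u,f[134:172,u].tolist())
for v in (150,153,156,160): print(v,f[v,244:262].tolist(),f[v,368:388].tolist())
w=pix2w(p,[[250.4,148.5],[378.8,148.5]],.05,o); print(np.round(w,4),w.mean(0))
l=pix2w(p,[[253.4,168],[397.4,168.4]],o['position'][2]-.0048,o); print(np.round(l,4),l.mean(0))
E
```

```text
265 [103, 101, 101, 101, 101, 107, 51, 27, 28, 32, 28, 34, 24, 30, 93, 98, 92, 96, 75, 32, 26, 30, 26, 34, 36, 38, 32, 28, 28, 25, 32, 32, 24, 38, 58, 74, 85, 92]
280 [97, 103, 102, 104, 101, 111, 26, 29, 29, 32, 36, 29, 29, 23, 92, 92, 72, 104, 60, 32, 35, 29, 30, 35, 27, 11, 129, 124, 116, 114, 122, 122, 126, 65, 64, 81, 96, 102]
300 [102, 99, 104, 104, 102, 115, 24, 32, 29, 32, 27, 32, 27, 29, 206, 240, 117, 244, 134, 33, 40, 45, 49, 47, 45, 32, 131, 127, 119, 116, 116, 121, 127, 60, 63, 84, 96, 101]
320 [101, 107, 104, 107, 105, 115, 29, 31, 34, 34, 39, 37, 22, 24, 201, 222, 236, 231, 130, 42, 42, 49, 49, 45, 43, 52, 136, 131, 123, 128, 125, 122, 133, 67, 66, 89, 102, 105]
340 [102, 102, 109, 112, 112, 90, 38, 43, 47, 42, 41, 43, 38, 33, 249, 253, 25, 159, 94, 46, 50, 50, 54, 48, 38, 71, 255, 246, 241, 241, 241, 246, 255, 106, 68, 94, 111, 114]
360 [214, 208, 213, 214, 223, 181, 34, 42, 46, 45, 46, 52, 36, 52, 245, 222, 237, 254, 79, 42, 56, 54, 57, 59, 53, 47, 36, 45, 42, 43, 37, 44, 36, 47, 69, 80, 94, 97]
370 [227, 230, 229, 230, 231, 233, 248, 106, 36, 53, 51, 50, 45, 55, 240
[... 275 characters left out ...]
153 [100, 95, 96, 96, 94, 95, 97, 94, 94, 96, 99, 32, 26, 25, 27, 25, 26, 23] [50, 50, 44, 48, 47, 47, 46, 243, 229, 221, 232, 145, 123, 132, 128, 127, 133, 129, 127, 133]
156 [97, 92, 93, 96, 89, 97, 96, 91, 94, 91, 96, 42, 26, 33, 27, 30, 34, 27] [55, 60, 58, 55, 52, 50, 46, 246, 226, 224, 230, 117, 132, 132, 134, 136, 137, 132, 135, 136]
160 [95, 97, 92, 94, 97, 93, 98, 101, 90, 53, 76, 81, 20, 35, 35, 27, 34, 30] [50, 44, 44, 46, 47, 44, 50, 130, 119, 115, 117, 133, 143, 138, 139, 135, 137, 136, 137, 138]
[[ 0.5301 -0.2044  0.05  ]
 [ 0.5335 -0.1438  0.05  ]] [ 0.53180068 -0.17409305  0.05      ]
[[ 0.5315 -0.1942  0.1051]
 [ 0.5344 -0.144   0.1051]] [ 0.53293272 -0.16911593  0.10506968]
```

```bash
python3 -m jog '{"offset":[[0.001,-0.001,0],[0.001,-0.0015,0],[0.001,-0.0015,0],[0,0,-0.008],[0,0,-0.008],[0,0,-0.008],[0,0,-0.006],[0,0,0],[0,0,0],[0,0,0]],"yaw":[0,0,0,0,0,0,0,0,0,0],"jaw":[1,1,1,1,1,1,1,1,1,1]}'; python3 - <<'E'
from h import *
o=manip.get_obs(); print(np.round(o['position'],4),tyaw(o),o['ft_force']); p=manip.camera('wrist'); save(p,'w10.png')
A=cv2.resize(cv2.imread('pics/w10.png')[130:230,220:420],None,fx=4,fy=4,interpolation=cv2.INTER_CUBIC)
cv2.imwrite('pics/c10.png',A)
E
```

```text
clock: 18.22
position: [0.5959, -0.1762, 0.0795]
ee_rot: [0.028, 1.0, -0.0, 0.0]
ft_force: [-0.6, 0.5, -1.6]
grip_width: 0.456
grasp_force: 41.2
[ 0.5959 -0.1762  0.0795] 86.81379168481747 [-0.60246654  0.47168146 -1.5937845 ]
```

View pics/c10.png

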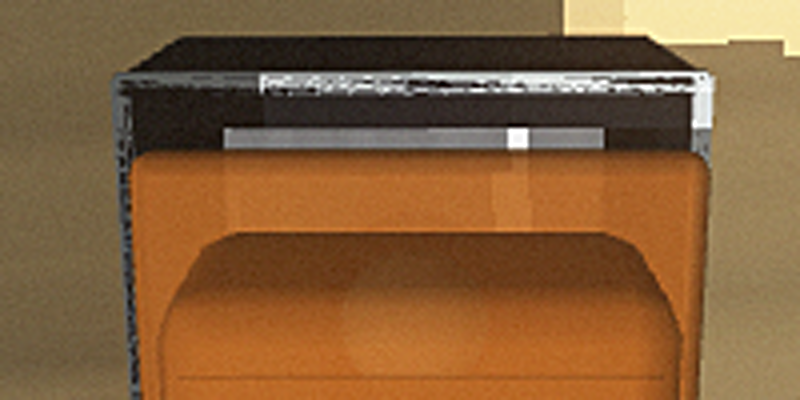

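The rim corners are at crop (115,73) and (713,73). The flange spans 130 to 711 with its edge at row 151.

```bash
python3 - <<'E'
from h import *
o=manip.get_obs(); p=manip.camera('wrist')
w=pix2w(p,[[248.75,148.25],[398.25,148.25]],.05,o)
l=pix2w(p,[[252.5,167.75],[397.75,167.75]],o['position'][2]-.0048,o)
R=Ro.from_quat(o['ee_rot']).as_matrix()
a=(w-o['position'])@R; b=(l-o['position'])@R
print(a,b); d=(a.mean(0)-[.062,0,0])-(b.mean(0)-[.058,0,0]); print('lamp-lens tool',d,'world',R[:,:2]@d[:2])
E
```

```text
[[ 0.06431484 -0.03114497  0.02965571]
 [ 0.06432758  0.02897532  0.02965538]] [[ 0.06026997 -0.0257868   0.00476814]
 [ 0.06028259  0.02489645  0.00476786]]
lamp-lens tool [ 4.49307349e-05 -6.39651337e-04  2.48875444e-02] world [-8.03863366e-05 -6.36168720e-04 -2.03231041e-08]
```

```bash
python3 -m jog '{"offset":[[0,-0.0005,-0.004],[0,0,-0.004],[0,0,0],[0,0,0],[0,0,0],[0,0,0]],"yaw":[0,0,0,0,0,0],"jaw":[1,1,1,1,1,1]}'; python3 - <<'E'
from h import *
o=manip.get_obs(); print(np.round(o['position'],4),tyaw(o),o['ft_force']); p=manip.camera('wrist'); save(p,'w11.png'); s=manip.camera('scene'); save(s,'s11.png')
A=cv2.resize(cv2.imread('pics/w11.png')[130:230,220:420],(640,320)); B=cv2.imread('pics/s11.png')[220:400,160:460]
cv2.imwrite('pics/c11.png',np.vstack([A,cv2.resize(B,(640,270))[:270]]))
print([(np.round(d['at'],4),d['score']) for n in('lens','lamp_rim') for d in manip.tip_of(s,n)])
E
```

```text
clock: 18.82
position: [0.5958, -0.1766, 0.0714]
ee_rot: [0.028, 1.0, 0.0, 0.0]
ft_force: [-0.1, 0.4, -1.5]
grip_width: 0.456
grasp_force: 41.2
[ 0.5958 -0.1766  0.0714] 86.81570035055334 [-0.10854248  0.41019037 -1.48901478]
[(array([ 0.3932, -0.0777,  0.0042]), 0.95), (array([0.3948, 0.3751, 0.002 ]), 0.9), (array([ 0.5932, -0.1774,  0.0589]), 0.8), (array([0.6287, 0.2469, 0.003 ]), 0.61), (array([ 0.5957, -0.1756,  0.052 ]), 0.86)]
```

View pics/c11.png

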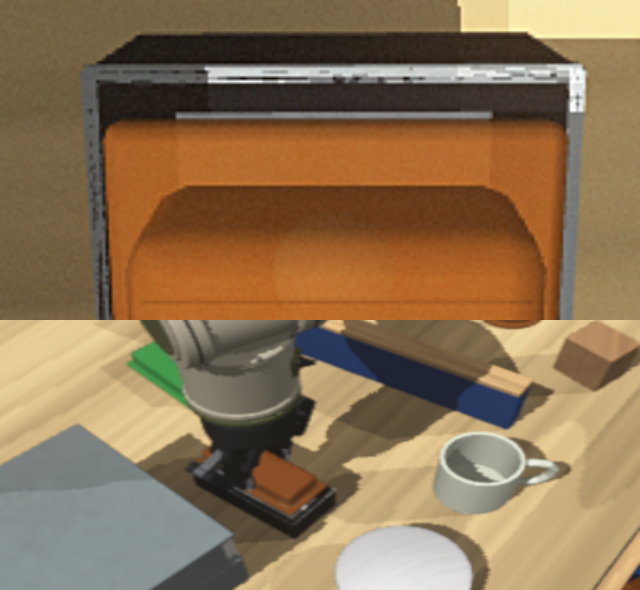

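The lens sits centred and parallel within the rim, about 10 mm above it. The wrist force is only the lens's weight, so nothing is touching.

```bash
python3 -c "
from workcell import manip; print(manip.hand_in())"
```

```text
the job is handed in; nothing more can be done
None
```

I pushed the drawer fully home (it took a second push after the first stopped about 12 mm short), carried the amber lens over the board, and handed in at 18.9 s still holding it about 10 mm above the lamp's rim, centred to within about 1 mm, level and lined up; no verdict came back.

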